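# Scrub an enamelled cup and inspect it with a loupe

## Task

Take the brush out of its block, scrub inside the green cup with two full strokes (down to the bottom and back at least half-way up, twice) and stand the brush back upright in its block, released. Then pick up the loupe by its handle and hold it level and still, lens centred over the cup and at the height of the red ring on the gauge post, carried by the gripper alone. Finish while still holding it there; do not move the red ring or the jar, spool and tin on the bench.

Things in the scene. Friction and masses are not known exactly. Their poses are not given: they have to be found in the camera images.
- fixture: Wooden board 132 x 90 x 12 mm fixed to the bench, carrying an upright green round cup (outer diameter 50, bore 42, walls 4, rim 72 above the bench) and a thin gauge post (diameter 8, top 175 above the bench). Origin: on the bench surface directly under the cup's axis; z up; the board reaches from x = -48 to +84 mm; the post stands at x = +66, y = 0 in this frame.
- cup_floor (a point): Centre of the cup's inner floor, on the cup's axis, 18 mm above the bench; the bore is 54 mm deep from the rim.
- focus_mark (a point): Centre of the red ring (diameter 18, 6 mm high) on the gauge post. It marks the focal height at which the middle of the lens must be held: 115 to 155 mm above the bench. The ring slides on the post with friction; leave it where it is.
- brush_block: Light wooden block 70 x 70 x 80 mm, fixed to the bench, with one round upright hole (diameter 33, 70 deep, floor 10 mm above the bench) in the middle of its top, in which the brush stands loosely. Origin: underside centre, on the hole's axis; z up.
- brush: Loose bottle brush of 40 to 90 g standing upright, 185 mm long, round about its z axis. Origin: middle of the flat lower end of its head; z along the brush to the handle. White solid core diameter 24 from z = 0 to 70 with soft yellow tufts diameter 31 around it (they do not resist), steel stem diameter 8 up to z = 115, blue handle diameter 18 from z = 115 to 185.
- brush_grip (a point): Point on the brush's axis in the blue handle, 155 mm above its lower end: a good place to grip.
- loupe_rest: Grey rest fixed to the bench: plate 180 x 60 x 8 mm with two pads whose tops are 40 mm above the bench, one (34 x 50) under the lens and one (16 x 40, centre at x = -128 mm) under the end of the handle; between them the handle is free from both sides and from below. Origin: on the bench under the lens; x from handle to lens.
- loupe: Loose loupe of 50 to 100 g lying level on the rest. Origin: centre of the lens ring's underside; z up through the lens; the handle points along -x. Steel ring diameter 60, 12 high; neck 10 wide from x = -27 to -51; black handle 18 wide and 14 high from x = -50 to -140, underside at z = 0.
- loupe_lens (a point): Middle of the lens: on the loupe's z axis, 6 mm above its origin.
- loupe_grip (a point): Point inside the handle, 78 mm from the lens centre, 7 mm above the handle's underside: a good place to grip from above across the handle's 18 mm width.
- jar: Bystander: amber jar, diameter 52, 70 high. Origin: underside centre.
- spool: Bystander: yellow spool, diameter 40, 40 high. Origin: underside centre.
- tin: Bystander: flat brass tin, diameter 52, 22 high. Origin: underside centre.
Not all that is in view belongs to the job. Several things have the shape of the brush_block; the one meant has the colours described above.

How it is judged:
By the outcome, as a careful person would: the job done as asked, in the order asked, and still so for the second after the job is handed in, while the arm keeps its last pose, push and grip.
It also fails if it takes over 64 s, if anything falls off the work surface, if the arm or the gripper's body presses on something with over 40 N, if the wrist force passes 120 N, or if a joint passes its speed limit or range.

## Robot

A 7-joint arm with a two-finger parallel gripper is mounted at the origin on the work surface. World frame = base frame: x ahead of the robot, y to its left, z up, the work surface at z = 0. Lengths are in mm, angles in rad, forces in N, time in s.
With the tool pointing down it reaches from about 350 to 900 mm from the base axis. Payload 19.9 kg.
Tool frame: the origin (TCP) lies midway between the tips of the shut fingers; the grasp point (between the pads) lies 19 mm behind it; z points along the fingers, y is the line along which they close (so a half turn about z gives the same grasp; the last joint's range is limited). The gripper opens to 94 mm and grips with 3 to 60 N. Pads are 16 mm wide; open, the fingers measure 119 mm over their backs; the gripper's body (75 mm by 177 mm) begins 78 mm behind the grasp point.
Start: joints at [-1.347, 0.417, -0.01, 1.614, 0.005, 1.111, -0.053], TCP at [164.166, 603.032, 205.425] pointing down, gripper open.
Joint ranges: [-2.81, 2.81], [-0.39, 2.02], [-1.27, 1.25], [0.06, 2.57], [-1.19, 4.33], [0.19, 2], [-2.82, 2.82]. Speed limits (rad/s): [1.89, 1.89, 2.39, 2.39, 3.01, 3.01, 3.01].

## Interface

Orientations are given as a rotation vector (axis times angle).
In Python, from bench import arm, vision, ticket gives the robot as it stands.
- The arm moves only by the shell command python3 -m creep 'ROWS'. ROWS is JSON, a list that holds one entry, the list of rows, each a list of 5 numbers: the shift along the tool's x, y, z in m, then the turn about the tool's z in rad, then the opening, from 0 (shut) to 1 (fully open). A call has 1 to 20 rows; each row is the pose to reach, as a shift and turn from the pose commanded when the call began, along the tool's axes at that moment; what a row does not reach only later rows make up. A row lasts 1/8 s, in which the tool goes at most 62.5 mm and 10.7 degrees, less where a joint would pass 70% of its speed; a pose out of reach is approached as far as the arm can. A call with a gripper value outside its range is refused whole. The fingers move at their own pace and stop on an object; the grip force is fixed at half the most. Time passes only in rows, so rows that repeat a pose let the fingers close. It gives the time, the measured TCP pose, the force, the opening and the grip force at its end, in the units of the state.
- arm.read_state(): the state, without advancing time (a new reading comes with each control period).
- vision.get_image(name): name is "scene" or "top" or "wrist"; returns a dict with "color" (420x560x3 uint8, red, green, blue), "vfov" (degrees; the focal length in pixels is half the picture's height over the tangent of half this angle, whatever the lens; pixels are square), "cx", "cy" (the principal point, pixels), "xyz" and "rotation" of the camera in the world. Camera axes: x right, y down, z forward; pixel columns grow to the right and rows downward; lengths in mm; the calibration is good to about 2 mm. The wrist camera is an equidistant fisheye: a pixel r from the principal point sees the ray r / f radians off the axis. A picture is of the moment at which its call begins. There is no depth.
- ticket.hand_in(): hands the job in; it is judged then, once.
The state is a dict: "time": time; "q": joint angles; "joint_velocities": joint speeds; "joint_efforts": joint torques, N m; "position": TCP position; "tcp_rot": TCP orientation; "wrist_force": force on the tool from outside, world axes, zero at the start; "torque": the same for the moment, N m; "width": opening from 0.0 (shut) to 1.0 (fully open); "grasp_force": force on a finger pad.
Only numpy, scipy, OpenCV 4.12 (cv2) and the standard library are available. Lean on these libraries where they do the work, as an engineer would, in place of code of your own. Each camera call takes 0.05 s, during which the arm holds its last target. There are 200 camera calls.

## Working session

There is one attempt and no reset: what is moved stays moved. The work goes in short steps, Python scripts to look and compute and a shell command to move; the robot and the scene stay as the last step left them, time stands still between calls to the robot, and variables do not carry over. Pictures are saved under pics/ and viewed, at most 10 in all, crops included, and the job is handed in when it is done.

```bash
mkdir -p pics; ls
python3 - <<'E'
from bench import arm,vision
import cv2,pickle,numpy as np
s=arm.read_state();print(s)
d={}
for n in("scene","top","wrist"):
    im=vision.get_image(n);d[n]=im
    cv2.imwrite(f"pics/{n}0.png",im["color"][:,:,::-1])
    print(n,im["vfov"],im["cx"],im["cy"],im["xyz"],np.round(im["rotation"],4).tolist())
pickle.dump(d,open("d0.pkl","wb"))
E
```

```text
pics
{'time': 0.0, 'q': array([-1.34649638,  0.41797164, -0.01032586,  1.61413717,  0.00472604,
        1.11070552, -0.0529908 ]), 'joint_velocities': array([ 0.00023943, -0.0007408 ,  0.00033647, -0.00161324, -0.00186125,
       -0.00055958, -0.00063123]), 'joint_efforts': array([-1.45174345e-03, -8.51258898e+01,  6.38358481e-01, -4.25973952e+01,
       -4.88114858e-02,  1.86981627e-02,  1.38045170e-04]), 'position': array([164.08668163, 602.70081596, 204.8422038 ]), 'tcp_rot': array([-4.16204787e-01, -3.11384481e+00,  1.88016837e-03]), 'wrist_force': array([-0.56413236, -0.21364963, -0.11202389]), 'torque': array([ 0.00763113,  0.08078502, -0.02151584]), 'grasp_force': 0.0, 'width': 0.9991417465984184}
scene 54.238471583749266 279.814849792905 210.97283419022716 [1138.26865237 -296.09922732  728.83346154] [-2.0634, -1.207, 0.5134]
top 44.95684308812079 286.3603601262601 209.22055640005783 [ 502.69866051   13.75257205 1045.83411372] [-2.1794, 2.1988, -0.0929]
wrist 65.70646984690485 278.47101579427533 209.29496796178233 [101.97280664 620.54826077 383.38941794] [2.3442, 1.7932, 0.2033]
```

View pics/top0.png

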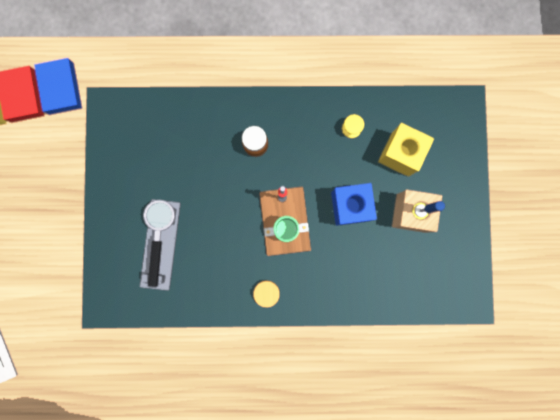

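View pics/scene0.png

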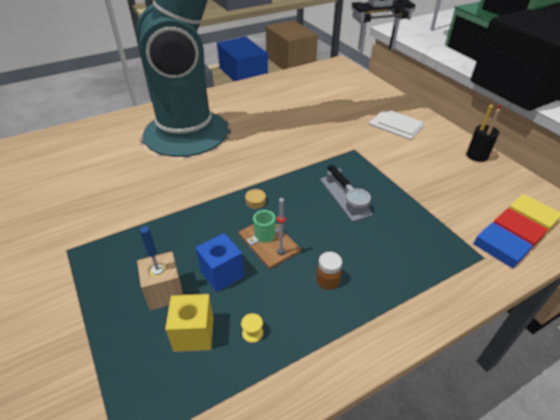

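The top view has three candidates for the block: yellow at (406,149), blue at (354,204) and light wood at (418,211). The wooden one fits: it has the right colour and the brush with the blue handle stands in it, its top at (440,207). The cup is at (287,229), the post top at (282,190) or so, and the loupe lens at (159,215) with its handle running down to (153,285). I'll confirm with an enlarged crop.

```bash
cat > h.py <<'E'
import numpy as np
from scipy.spatial.transform import Rotation as R
def ray(im,u,v,fish=False):
    f=im["color"].shape[0]/2/np.tan(np.radians(im["vfov"])/2)
    p=np.array([u-im["cx"],v-im["cy"]])
    if fish:
        r=np.linalg.norm(p);t=r/f;d=np.r_[p/max(r,1e-9)*np.sin(t),np.cos(t)]
    else: d=np.r_[p/f,1]
    return np.array(im["xyz"]),R.from_rotvec(im["rotation"]).apply(d)
def at_z(im,u,v,z,fish=False):
    o,d=ray(im,u,v,fish);return o+d*(z-o[2])/d[2]
def proj(im,P,fish=False):
    f=im["color"].shape[0]/2/np.tan(np.radians(im["vfov"])/2)
    c=R.from_rotvec(im["rotation"]).inv().apply(np.atleast_2d(P)-im["xyz"])
    n=np.linalg.norm(c[:,:2],axis=1,keepdims=True)
    k=f*(np.arctan2(n,c[:,2:])/np.maximum(n,1e-9)) if fish else f/c[:,2:]
    return c[:,:2]*k+[im["cx"],im["cy"]]
E
python3 - <<'E'
import pickle,cv2,numpy as np
d=pickle.load(open("d0.pkl","rb"))
t=d["top"]["color"][:,:,::-1]; s=d["scene"]["color"][:,:,::-1]
def c(im,x,y,w,h,k): return cv2.resize(im[y:y+h,x:x+w],(w*k,h*k),interpolation=cv2.INTER_CUBIC)
a=np.hstack([c(t,385,180,66,60,4),c(t,255,180,66,60,4),c(t,130,195,60,60,4)])   # 768
b=np.hstack([c(s,125,220,66,60,4),c(s,235,190,66,60,4),c(t,130,245,60,60,4)])
cv2.imwrite("pics/crop1.png",np.vstack([a,b]))
E
```

```text
(no output)
```

View pics/crop1.png

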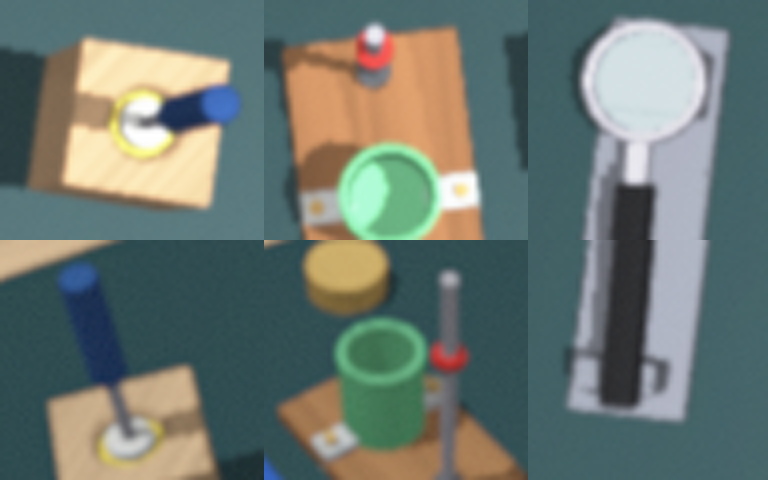

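The crop confirms the light wooden block with the white and yellow brush head and the blue handle. Now the positions.

Run:
```python
import pickle,numpy as np
from h import *
from bench import arm
np.set_printoptions(precision=1,suppress=True)
d=pickle.load(open("d0.pkl","rb"));t=d["top"];s=d["scene"]
print("block",at_z(t,421.8,210.8,80),"brush top",at_z(t,440,205.7,195), "scene",at_z(s,125+79/4,220+277/4-60+60-0,195) )
print("brush top scene",at_z(s,125+79/4,220+(275-240)/4,195))
c=at_z(t,286.3,228.8,72);p=at_z(t,282.7,188.2,175);print("cup",c,"post",p,np.hypot(*(p-c)[:2]))
print("cup scene",at_z(s,235+(381-264)/4,190+(351-240)/4,72),"post scene",at_z(s,235+(449-264)/4,190+(278-240)/4,175))
l=at_z(t,159,215,52);e=at_z(t,153,286.2,52);b=at_z(t,156.5,241.2,54);print("lens",l,"end",e,b,np.hypot(*(l-e)[:2]))
print("lens scene",at_z(s,358,199,52))
o,r=ray(s,281.3,219); k=np.dot((p-o)[:2],r[:2])/np.dot(r[:2],r[:2]);print("ring",o+k*r)
print("tin",at_z(t,266,294,22),"jar",at_z(t,254,137,70),"spool",at_z(t,353,125,40),"blue",at_z(t,354,204,80),"yellow",at_z(t,408,147,80))
T=R.from_rotvec(arm.read_state()["tcp_rot"]).as_matrix();print(T)
w=d["wrist"];Tc=R.from_rotvec(w["rotation"]).as_matrix();print(T.T@Tc, T.T@(w["xyz"]-arm.read_state()["position"]))
```

```text
block [ 568.8 -256.4   80. ] brush top [ 569.3 -255.3  195. ] scene [ 702.2 -291.5  195. ]
brush top scene [ 571.9 -254.1  195. ]
cup [536.9   3.1  72. ] post [603.4   9.8 175. ] 66.82659819939506
cup scene [540.1   3.3  72. ] post scene [604.2  10.9 175. ]
lens [566.8 251.7  52. ] end [428.8 262.   52. ] [515.7 255.6  54. ] 138.4376273496443
lens scene [576.6 245.7  52. ]
ring [604.3  11.3 119.5]
tin [408.8  44.3  22. ] jar [716.3  64.3  70. ] spool [ 746.  -133.6   40. ] blue [ 582.9 -126.7   80. ] yellow [ 692.5 -233.3   80. ]
[[-1.   0.3 -0. ]
 [ 0.3  1.  -0. ]
 [-0.  -0.  -1. ]]
[[ 0.  -1.  -0.2]
 [ 1.   0.  -0. ]
 [ 0.  -0.2  1. ]] [  64.6    0.7 -178.4]
```

```bash
cat >> h.py <<'E'
def to(P):
    """tool-frame shift in m from measured TCP to world P"""
    from bench import arm
    s=arm.read_state();T=R.from_rotvec(s["tcp_rot"]).as_matrix()
    print("t",round(s["time"],2),"pos",np.round(s["position"],1),"F",np.round(s["wrist_force"],1),"w",round(s["width"],3),"g",round(s["grasp_force"],1),
     "yawy",np.round(np.degrees(np.arctan2(T[1,1],T[0,1])),2),"zax",np.round(T[:,2],4),"q7",np.round(s["q"][6],2))
    for p in np.atleast_2d(P): print("->",np.round(T.T@(p-s["position"])/1000,4))
E
python3 - <<'E'
from h import *
to([[569.5,-255.5,265]])
E
```

```text
t 0.15 pos [164.1 602.8 205. ] F [-0.8  0.1  0.1] w 1.001 g 0.0 yawy 74.77 zax [-1.e-04 -9.e-04 -1.e+00] q7 -0.05
-> [-0.6166 -0.7217 -0.0593]
```

```bash
python3 -m creep '[[[-0.1,-0.12,-0.06,-0.19,1],[-0.25,-0.3,-0.06,-0.19,1],[-0.4,-0.47,-0.06,-0.19,1],[-0.5,-0.59,-0.06,-0.19,1],[-0.6166,-0.7217,-0.06,-0.19,1],[-0.6166,-0.7217,-0.06,-0.19,1],[-0.6166,-0.7217,-0.06,-0.19,1],[-0.6166,-0.7217,-0.06,-0.19,1],[-0.6166,-0.7217,-0.06,-0.19,1],[-0.6166,-0.7217,-0.06,-0.19,1],[-0.6166,-0.7217,-0.06,-0.19,1],[-0.6166,-0.7217,-0.06,-0.19,1],[-0.6166,-0.7217,-0.06,-0.19,1],[-0.6166,-0.7217,-0.06,-0.19,1],[-0.6166,-0.7217,-0.06,-0.19,1],[-0.6166,-0.7217,-0.06,-0.19,1],[-0.6166,-0.7217,-0.06,-0.19,1],[-0.6166,-0.7217,-0.06,-0.19,1],[-0.6166,-0.7217,-0.06,-0.19,1],[-0.6166,-0.7217,-0.06,-0.19,1]]]'
python3 - <<'E'
from h import *
from bench import vision
import cv2
to([[569.5,-255.5,265],[569.5,-255.5,146]])
w=vision.get_image("wrist");im=w["color"][:,:,::-1].copy()
for z,p in ((195,(569.5,-255.5)),(80,(569.,-256))):
    print(z,proj(w,[[*p,z]],True)); 
    a=np.linspace(0,6.3,200);r=9 if z>100 else 16.5
    for u,v in proj(w,np.c_[p[0]+r*np.cos(a),p[1]+r*np.sin(a),z+0*a],True):
        if 0<=u<560 and 0<=v<420: im[int(v),int(u)]=(0,0,255)
cv2.imwrite("pics/w1.png",im)
E
```

```text
time: 2.65
position: [569.7, -254.3, 265.8]
tcp_rot: [0.117, 3.139, 0.001]
wrist_force: [0.7, 0.4, 0.6]
width: 0.998
grasp_force: 0.0
t 2.65 pos [ 569.7 -254.3  265.8] F [0.7 0.4 0.6] w 0.998 g 0.0 yawy 85.73 zax [ 6.e-04  3.e-04 -1.e+00] q7 2.1
-> [ 0.0001 -0.0012  0.0008]
-> [ 1.000e-04 -1.200e-03  1.198e-01]
195 [[276.67806218 217.16402306]]
80 [[276.84900571 191.40051561]]
```

View pics/w1.png

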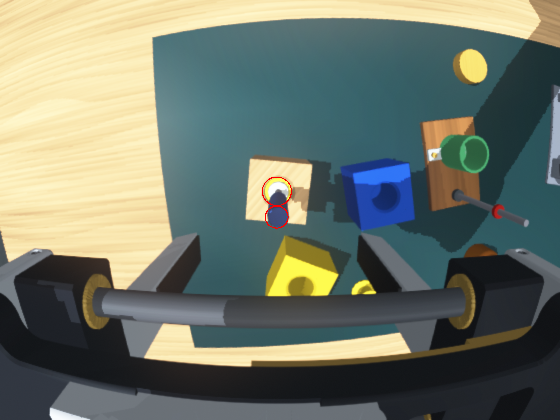

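The wrist view shows the brush handle top at (277,217) and the hole at (277,191), both on my predicted circles. I'll descend and grip.

```bash
python3 -m creep '[[[0,-0.0012,0.04,0,1],[0,-0.0012,0.08,0,1],[0,-0.0012,0.11,0,1],[0,-0.0012,0.12,0,1],[0,-0.0012,0.12,0,1],[0,-0.0012,0.12,0,1],[0,-0.0012,0.12,0,0],[0,-0.0012,0.12,0,0],[0,-0.0012,0.12,0,0],[0,-0.0012,0.12,0,0],[0,-0.0012,0.12,0,0],[0,-0.0012,0.12,0,0],[0,-0.0012,0.12,0,0],[0,-0.0012,0.12,0,0]]]'
python3 -c "
from h import *
to([[569.5,-255.5,258]])"
```

```text
time: 4.45
position: [569.5, -256.5, 145.5]
tcp_rot: [0.119, 3.139, -0.0]
wrist_force: [-0.1, -1.9, -0.9]
width: 0.187
grasp_force: 27.8
t 4.45 pos [ 569.5 -256.5  145.5] F [-0.1 -1.9 -0.9] w 0.187 g 27.8 yawy 85.66 zax [ 0.e+00 -1.e-04 -1.e+00] q7 2.17
-> [ 0.      0.001  -0.1125]
```

```bash
python3 -m creep '[[[0,0.0005,-0.02,0,0],[0,0.0005,-0.05,0,0],[0,0.0005,-0.08,0,0],[0,0.0005,-0.1125,0,0],[0.006,0.03,-0.1125,0,0],[0.016,0.08,-0.1125,0,0],[0.026,0.13,-0.1125,0,0],[0.036,0.18,-0.1125,0,0],[0.044,0.22,-0.1125,0,0],[0.049,0.245,-0.1125,0,0],[0.051,0.2565,-0.1125,0,0],[0.051,0.2565,-0.1125,0,0],[0.051,0.2565,-0.1125,0,0],[0.051,0.2565,-0.1125,0,0],[0.051,0.2565,-0.1125,0,0]]]'
python3 - <<'E'
from h import *
from bench import vision
import cv2
to([[538,3.2,258],[538,3.2,156.5]])
out=[]
for n in("wrist","scene"):
    w=vision.get_image(n);im=w["color"][:,:,::-1].copy()
    a=np.linspace(0,6.3,300)
    for r in(21,25):
      for u,v in proj(w,np.c_[538+r*np.cos(a),3.2+r*np.sin(a),72+0*a],n=="wrist"):
        im[int(v),int(u)]=(0,0,255)
    for z in np.linspace(112,144,17):
      for u,v in proj(w,[[603.8,10.5,z]],n=="wrist"): im[int(v),int(u)]=(255,255,0)
    x,y=(150,60) if n=="wrist" else (190,100)
    if n=="wrist": print(proj(w,[[538,3.2,72]],True))
    out.append(cv2.resize(im[y:y+180,x:x+200],(400,360),interpolation=cv2.INTER_CUBIC))
cv2.imwrite("pics/w2.png",np.hstack(out))
E
```

```text
time: 6.32
position: [538.0, 2.6, 258.0]
tcp_rot: [-0.12, -3.139, 0.0]
wrist_force: [-1.0, 0.2, -0.5]
width: 0.187
grasp_force: 30.0
t 6.33 pos [538.    2.6 258. ] F [-1.   0.2 -0.5] w 0.187 g 30.0 yawy 85.61 zax [-1.e-04 -2.e-04 -1.e+00] q7 1.58
-> [ 0.0001  0.0006 -0.    ]
-> [1.000e-04 7.000e-04 1.015e-01]
[[279.01305381 191.84319519]]
```

View pics/w2.png

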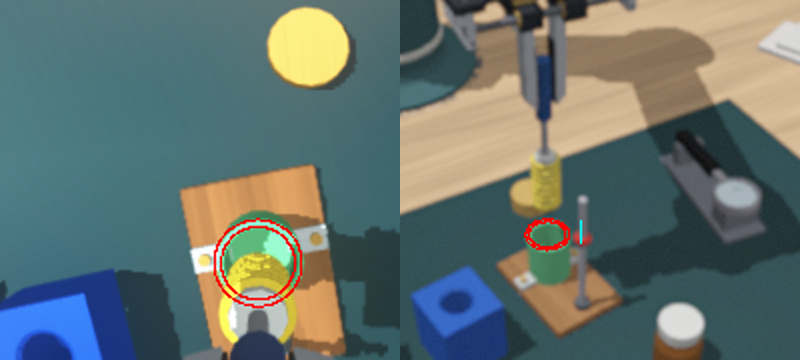

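The cup rim circle fits, and the board and ring positions agree. Now the first descent.

```bash
python3 -m creep '[[[0,0.0006,0.025,0,0],[0,0.0006,0.06,0,0],[0,0.0006,0.085,0,0],[0,0.0006,0.1,0,0],[0,0.0006,0.1025,0,0],[0,0.0006,0.1035,0,0],[0,0.0006,0.1045,0,0],[0,0.0006,0.1045,0,0],[0,0.0006,0.1045,0,0],[0,0.0006,0.1045,0,0]]]'
```

```text
time: 7.68
position: [538.1, 3.8, 153.6]
tcp_rot: [0.119, 3.139, -0.0]
wrist_force: [0.1, 0.9, 0.1]
width: 0.191
grasp_force: 30.0
```

No contact force yet, so I'll go a little lower.

```bash
python3 -m creep '[[[0,0,0.0005,0,0],[0,0,0.001,0,0],[0,0,0.0015,0,0],[0,0,0.0015,0,0],[0,0,0.0015,0,0]]]'
```

```text
time: 8.3
position: [538.9, 3.7, 153.2]
tcp_rot: [0.119, 3.137, 0.001]
wrist_force: [-2.5, -0.1, 19.9]
width: 0.186
grasp_force: 30.0
```

Contact at the bottom reads 20 N. Now up 40 mm, down again, then back out to travel height.

```bash
python3 -m creep '[[[0,0,-0.02,0,0],[0,0,-0.042,0,0],[0,0,-0.044,0,0],[0,0,-0.044,0,0],[0,0,-0.044,0,0],[0,0,-0.025,0,0],[0,0,-0.008,0,0],[0,0,-0.002,0,0],[0,0,-0.001,0,0],[0,0,-0.0003,0,0],[0,0,-0.0003,0,0],[0,0,-0.0003,0,0]]]'; python3 -m creep '[[[0,0,-0.02,0,0],[0,0,-0.045,0,0],[0,0,-0.045,0,0],[0,0,-0.045,0,0],[0,0,-0.07,0,0],[0,0,-0.106,0,0],[0,0,-0.106,0,0],[0,0,-0.106,0,0]]]'
python3 - <<'E'
from h import *
to([[569.5,-256.5,258],[569.5,-256.5,148]])
E
```

```text
time: 9.8
position: [538.5, 3.6, 152.9]
tcp_rot: [0.119, 3.138, 0.0]
wrist_force: [-1.7, -0.8, 9.2]
width: 0.189
grasp_force: 30.0
time: 10.8
position: [537.6, 3.8, 257.2]
tcp_rot: [-0.119, -3.138, 0.0]
wrist_force: [-0.4, -0.7, -0.9]
width: 0.185
grasp_force: 30.0
t 10.8 pos [537.6   3.8 257.2] F [-0.4 -0.7 -0.9] w 0.185 g 30.0 yawy 85.67 zax [-1.3e-03 -3.0e-04 -1.0e+00] q7 1.58
-> [-0.0515 -0.2572 -0.0008]
-> [-0.0516 -0.2572  0.1092]
```

```bash
python3 -m creep '[[[-0.006,-0.03,0,0,0],[-0.016,-0.08,0,0,0],[-0.026,-0.13,0,0,0],[-0.036,-0.18,0,0,0],[-0.044,-0.22,0,0,0],[-0.049,-0.245,0,0,0],[-0.0515,-0.2572,0,0,0],[-0.0515,-0.2572,0,0,0],[-0.0515,-0.2572,0,0,0],[-0.0515,-0.2572,0,0,0],[-0.0515,-0.2572,0,0,0]]]'
python3 - <<'E'
from h import *
from bench import vision
import cv2
to([[569.5,-256.5,258],[569.5,-256.5,148]])
out=[]
for n in("top","scene"):
    w=vision.get_image(n);im=w["color"][:,:,::-1].copy()
    (x,y)=np.int32(proj(w,[[569,-256,130]])[0])-[50,60]
    o=cv2.resize(im[y:y+120,x:x+100],(400,480),interpolation=cv2.INTER_CUBIC)
    for z,r in((122,12),(192,12),(80,16.5)):
      a=np.linspace(0,6.3,150)
      for u,v in (proj(w,np.c_[569.3+r*np.cos(a),-256+r*np.sin(a),z+0*a])-[x,y]+.5)*4:
        if 0<=u<400 and 0<=v<480:o[int(v),int(u)]=(0,0,255)
    out.append(o)
cv2.imwrite("pics/w3.png",np.hstack(out))
E
```

```text
time: 12.18
position: [570.1, -256.0, 258.4]
tcp_rot: [0.118, 3.139, 0.0]
wrist_force: [-0.5, 0.1, -0.2]
width: 0.189
grasp_force: 30.0
t 12.18 pos [ 570.1 -256.   258.4] F [-0.5  0.1 -0.2] w 0.189 g 30.0 yawy 85.71 zax [ 3.e-04  1.e-04 -1.e+00] q7 2.12
-> [ 0.0006 -0.0006  0.0004]
-> [ 0.0006 -0.0006  0.1104]
```

View pics/w3.png

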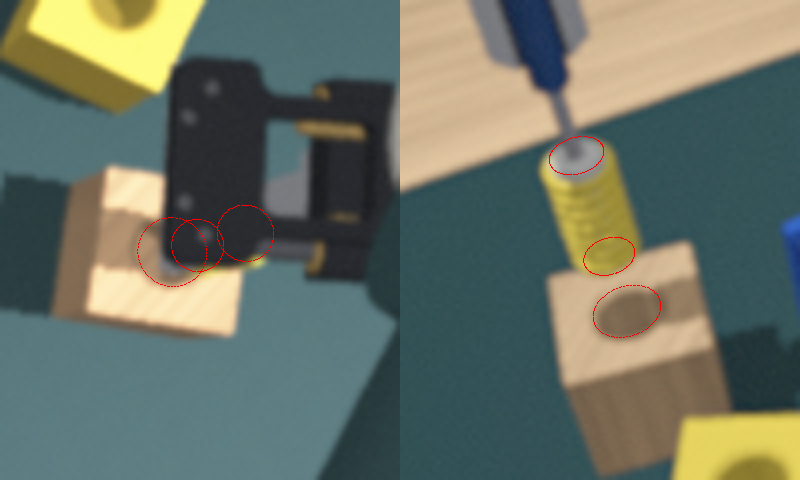

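The scene view shows the brush straight, its head on the axis circles and the hole at (627,311) as predicted. I'll insert it and release near the hole floor.

```bash
python3 -m creep '[[[0.0004,-0.0002,0.02,0,0],[0.0004,-0.0002,0.05,0,0],[0.0004,-0.0002,0.08,0,0],[0.0004,-0.0002,0.1,0,0],[0.0004,-0.0002,0.11,0,0],[0.0004,-0.0002,0.112,0,0],[0.0004,-0.0002,0.112,0,0],[0.0004,-0.0002,0.112,0,0]]]'
```

```text
time: 13.28
position: [569.9, -257.0, 147.0]
tcp_rot: [0.119, 3.138, -0.0]
wrist_force: [-1.1, 0.0, -0.7]
width: 0.187
grasp_force: 30.0
```

```bash
python3 -m creep '[[[0,0,0.001,0,0],[0,0,0.0018,0,0],[0,0,0.0018,0,0],[0,0,0.0018,0,0.3],[0,0,0.0018,0,0.45],[0,0,0.0018,0,0.7],[0,0,0.0018,0,1],[0,0,0.0018,0,1],[0,0,0.0018,0,1],[0,0,0.0018,0,1]]]'
python3 - <<'E'
from h import *
to([[490,257.2,265]])
E
```

```text
time: 14.52
position: [569.5, -256.8, 144.5]
tcp_rot: [0.119, 3.139, -0.0]
wrist_force: [-1.1, -0.7, -1.0]
width: 0.895
grasp_force: 0.0
t 14.53 pos [ 569.5 -256.8  144.5] F [-1.1 -0.7 -1. ] w 0.895 g 0.0 yawy 85.65 zax [ 1.e-04 -1.e-04 -1.e+00] q7 2.18
-> [ 0.1183  0.5065 -0.1205]
```

```bash
python3 -m creep '[[[0,0,-0.03,0,1],[0,0,-0.08,0,1],[0,0,-0.12,0,1],[0.012,0.05,-0.12,0,1],[0.024,0.1,-0.12,0,1],[0.048,0.2,-0.12,0,1],[0.072,0.3,-0.12,0,1],[0.096,0.4,-0.12,0,1],[0.118,0.5065,-0.1,0,1],[0.118,0.5065,-0.07,0,1],[0.118,0.5065,-0.06,0,1],[0.118,0.5065,-0.06,0,1],[0.118,0.5065,-0.06,0,1],[0.118,0.5065,-0.06,0,1]]]'
python3 - <<'E'
from h import *
from bench import vision
import cv2
to([[490,257.2,205]])
w=vision.get_image("wrist");t=vision.get_image("top")
im=w["color"][:,:,::-1].copy()
L=np.array([568,251.5]);E=np.array([429,262.]);u=(E-L)/np.linalg.norm(E-L);n=np.array([-u[1],u[0]])
def dr(P,z):
    for a,b in proj(w,np.c_[P,np.full(len(P),z)],True):
        if 0<=a<560 and 0<=b<420: im[int(b),int(a)]=(0,0,255)
a=np.linspace(0,6.3,300);dr(L+30*np.c_[np.cos(a),np.sin(a)],52)
k=np.linspace(50,140,150)[:,None]
for s in(-9,9):dr(L+k*u+s*n,54)
dr(L+140*u+np.linspace(-9,9,30)[:,None]*n,54)
o=t["color"][180:240,385:451,::-1]
im[:240,:264]=cv2.resize(o,(264,240),interpolation=cv2.INTER_CUBIC)
cv2.imwrite("pics/w4.png",im)
import pickle;pickle.dump(w,open("w4.pkl","wb"))
E
```

```text
time: 16.27
position: [490.5, 256.4, 204.7]
tcp_rot: [0.12, 3.139, -0.001]
wrist_force: [0.7, -0.2, -1.1]
width: 1.001
grasp_force: 0.0
t 16.27 pos [490.5 256.4 204.7] F [ 0.7 -0.2 -1.1] w 1.001 g 0.0 yawy 85.62 zax [ 3.e-04 -4.e-04 -1.e+00] q7 1.12
-> [ 0.0006  0.0008 -0.0003]
```

View pics/w4.png

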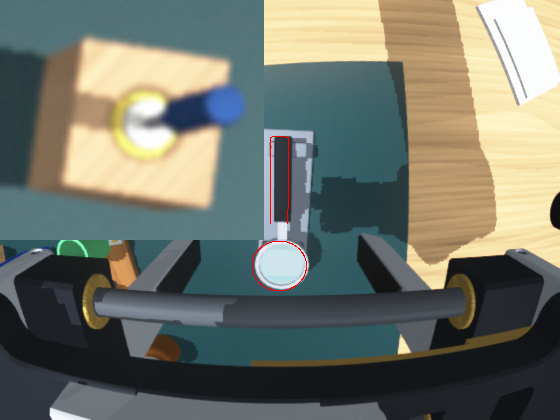

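The brush stands upright in its block, released. The lens fits at (281,265), and the handle sits about 2 px right of my outline. I'll fit its axis from the dark pixels.

Run:
```python
from h import *
import pickle,cv2
w=pickle.load(open("w4.pkl","rb"));g=w["color"].astype(int)
L0=proj(w,[[568,251.5,52]],True)
P=[]
for v in range(142,218,5):
    r=g[v,264:310].max(1);c=np.where(r<75)[0]+264
    if len(c)>5:P.append(at_z(w,(c.min()+c.max())/2,v,54,True)[:2]);print(v,c.min(),c.max(),np.round(P[-1],1))
P=np.array(P);p=np.polyfit(P[:,0],P[:,1],1);print(p,"angle",np.degrees(np.arctan(p[0])),"y at 490",np.polyval(p,490),np.polyval(p,568))
for v in(255,265,275):print(''.join(f"{x} " for x in g[v,245:318:1].sum(1)//3))
print([int(x) for x in g[205:300,281].sum(1)//3])
```

```text
142 275 292 [433.8 265.8]
147 275 291 [438.8 265. ]
152 275 291 [443.8 264.6]
157 275 291 [448.9 264.2]
162 275 291 [454.  263.8]
167 275 291 [459.1 263.4]
172 275 291 [464.2 263.1]
177 275 291 [469.3 262.7]
182 275 291 [474.4 262.3]
187 275 290 [479.6 261.4]
192 275 290 [484.8 261. ]
197 275 290 [490.  260.7]
202 275 290 [495.2 260.3]
207 275 290 [500.5 259.9]
212 275 290 [505.8 259.5]
217 275 290 [511.2 259.1]
[-8.50214868e-02  3.02437798e+02] angle -4.85968518920752 y at 490 260.77726934156465 254.14559337068476
84 83 83 84 84 84 85 84 84 85 88 125 200 234 235 229 206 212 221 222 223 223 223 223 223 223 223 223 223 223 223 223 223 223 223 223 223 223 223 223 223 223 223 223 223 223 223 223 223 223 223 223 223 223 223 219 214 226 231 230 218 165 93 61 58 58 57 56 57 57 56 56 55 
81 81 81 81 81 81 81 81 83 110 215 235 233 223 196 214 219 221 222 222 222 222 222 222 222 222 223 223 223 223 223 223 223 223 222 223 223 223 223 223 223 223 223 223 223 223 223 223 223 223 223 223 223 223 223 223 223 220 200 194 234 239 236 201 88 56 56 56 57 58 60 72 81 
80 80 81 80 80 81 80 81 81 81 81 88 142 211 229 229 213 169 197 216 219 218 218 219 219 219 219 220 220 220 220 221 221 221 221 221 221 222 221 221 221 222 221 222 222 222 221 222 223 222 222 222 218 215 208 188 203 233 232 224 183 114 85 82 82 82 81 81 81 81 81 81 81 
[54, 54, 54, 53, 54, 53, 53, 54, 53, 54, 53, 53, 53, 54, 54, 59, 113, 203, 233, 236, 235, 235, 235, 235, 235, 235, 236, 235, 235, 236, 235, 235, 236, 234, 221, 205, 235, 235, 228, 217, 210, 210, 210, 212, 215, 220, 222, 223, 223, 223, 223, 223, 223, 223, 223, 223, 223, 223, 223, 223, 223, 223, 223, 223, 223, 223, 223, 223, 223, 222, 221, 215, 212, 212, 212, 212, 215, 218, 215, 182, 169, 219, 234, 228, 153, 92, 81, 80, 80, 79, 72, 54, 54, 55, 56]
```

```bash
python3 -m creep '[[[0,0.003,0.04,0,1],[0,0.003,0.09,0,1],[0,0.003,0.13,0,1],[0,0.003,0.16,0,1],[0,0.003,0.173,0,1],[0,0.003,0.1767,0,1],[0,0.003,0.1767,0,1],[0,0.003,0.1767,0,0.5],[0,0.003,0.1767,0,0.3],[0,0.003,0.1767,0,0],[0,0.003,0.1767,0,0],[0,0.003,0.1767,0,0],[0,0.003,0.1767,0,0],[0,0.003,0.1767,0,0],[0,0.003,0.1767,0,0]]]'
```

```text
time: 18.25
position: [490.4, 260.2, 27.7]
tcp_rot: [0.119, 3.139, -0.0]
wrist_force: [0.0, 0.4, 0.2]
width: 0.191
grasp_force: 30.4
```

```bash
python3 -m creep '[[[0,0,-0.01,0,0],[0,0,-0.04,0,0],[0,0,-0.08,0,0],[0,0,-0.1,0,0],[0,0,-0.1,0,0],[0,0,-0.1,0,0],[0,0,-0.1,0,0]]]'
python3 - <<'E'
from h import *
from bench import vision
import cv2,pickle
to([[490,260,140]])
d0=pickle.load(open("d0.pkl","rb"))
w=vision.get_image("wrist");s=vision.get_image("scene")
pickle.dump((w,s),open("l1.pkl","wb"))
for n,m,c0 in(("scene0",d0["scene"],(281,219)),("scene1",s,(281,219)),("top0",d0["top"],(283,192))):
    g=m["color"].astype(int);M=((g[...,0]>110)&(g[...,1]<75)&(g[...,2]<75)).astype(np.uint8)
    x0,y0=c0;ys,xs=np.where(M[y0-12:y0+13,x0-12:x0+13]);u,v=xs.mean()+x0-12,ys.mean()+y0-12
    o,r=ray(m,u,v);p=np.array([603.8,10.5])
    k=np.dot(p-o[:2],r[:2])/np.dot(r[:2],r[:2])
    print(n,len(xs),u,v,xs.min()+x0-12,xs.max()+x0-12,ys.min()+y0-12,ys.max()+y0-12,np.round(o+k*r,1))
for z in(112,116,120,124): print(z,proj(s,[[603.8,10.5,z]]))
# overlay for scene
crop=cv2.resize(s["color"][150:290,220:400,::-1],(720,560),interpolation=cv2.INTER_CUBIC)
cv2.imwrite("pics/l1.png",crop)
E
```

```text
time: 19.12
position: [490.0, 259.9, 126.9]
tcp_rot: [-0.119, -3.138, 0.002]
wrist_force: [0.3, -0.4, -0.9]
width: 0.19
grasp_force: 30.0
t 19.12 pos [490.  259.9 126.9] F [ 0.3 -0.4 -0.9] w 0.19 g 30.0 yawy 85.65 zax [-0.0011 -0.001  -1.    ] q7 1.17
-> [ 0.      0.0001 -0.0131]
scene0 34 280.88235294117646 219.7058823529412 277 285 217 222 [603.8  10.6 117.4]
scene1 33 281.09090909090907 219.87878787878788 277 285 217 222 [604.1  11.  116.9]
top0 3 279.0 192.0 279 279 191 193 [603.6  16.4 112.3]
112 [[280.82238503 221.50256345]]
116 [[280.83233326 220.16801193]]
120 [[280.84234481 218.82496515]]
124 [[280.8524203  217.47334175]]
```

View pics/l1.png

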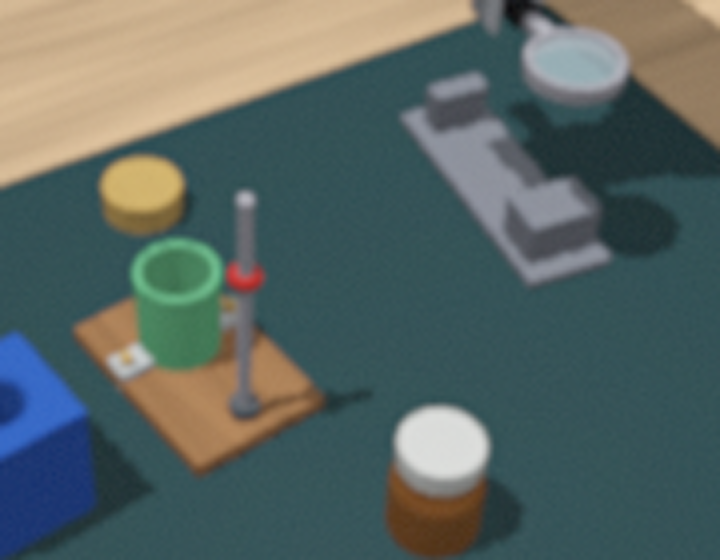

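The loupe is held level over its rest, and the ring is undisturbed at about (280.9,219). Now I'll carry the loupe over the cup.

```bash
python3 -m creep '[[[0.001,-0.025,0,0,0],[0.003,-0.07,0,0,0],[0.005,-0.12,0,0,0],[0.007,-0.165,0,0,0],[0.0085,-0.205,0,0,0],[0.0095,-0.232,0,0,0],[0.0102,-0.247,0.007,0,0],[0.0104,-0.2523,0.015,0,0],[0.0104,-0.2523,0.02,0,0],[0.0104,-0.2523,0.02,0,0],[0.0104,-0.2523,0.02,0,0],[0.0104,-0.2523,0.02,0,0]]]'
python3 - <<'E'
from h import *
from bench import vision
import cv2,pickle
to([[460.5,9.1,100.7]])
d0=pickle.load(open("d0.pkl","rb"))["scene"]
g=d0["color"].astype(float);c=g[205:235,270:293];wt=np.clip(c[...,0]-c[...,1:].max(2)-40,0,None)
v,u=np.mgrid[205:235,270:293];u0,v0=(wt*u).sum()/wt.sum(),(wt*v).sum()/wt.sum()
o,r=ray(d0,u0,v0);p=np.array([603.8,10.5]);k=np.dot(p-o[:2],r[:2])/np.dot(r[:2],r[:2]);print("ring",u0,v0,o+k*r)
print("posttop/base proj",proj(d0,[[603.8,10.5,175],[603.8,10.5,12]]))
a=np.linspace(0,6.3,240);out=[]
for n in("scene","top"):
    m=vision.get_image(n);pickle.dump(m,open(f"f_{n}.pkl","wb"))
    x,y=(235,170) if n=="scene" else (240,175)
    k=4;o=cv2.resize(m["color"][y:y+100,x:x+100,::-1],(400,400),interpolation=cv2.INTER_CUBIC)
    for cc,rr,z,col in(((538.3,3.2),25,72,(0,0,255)),((538.3,3.2),30,131.5,(255,255,0)),((603.8,10.5),9,119,(255,255,255)),((603.8,10.5),4,175,(255,255,255))):
        for U,V in (proj(m,np.c_[cc[0]+rr*np.cos(a),cc[1]+rr*np.sin(a),z+0*a])-[x,y]+.5)*k:
            if 0<=U<400 and 0<=V<400:o[int(V),int(U)]=col
    out.append(o)
cv2.imwrite("pics/l2.png",np.hstack(out))
E
```

```text
time: 20.72
position: [461.1, 9.7, 107.9]
tcp_rot: [0.118, 3.139, -0.0]
wrist_force: [0.3, -0.4, -0.8]
width: 0.189
grasp_force: 30.0
t 20.73 pos [461.1   9.7 107.9] F [ 0.3 -0.4 -0.8] w 0.189 g 30.0 yawy 85.69 zax [ 3.e-04 -0.e+00 -1.e+00] q7 1.63
-> [ 0.0006 -0.0006  0.0072]
ring 280.4664970313825 219.3668363019508 [603.40961175   9.81745243 118.38188698]
posttop/base proj [[280.98676204 199.45143936]
 [280.59263182 252.32388495]]
```

View pics/l2.png

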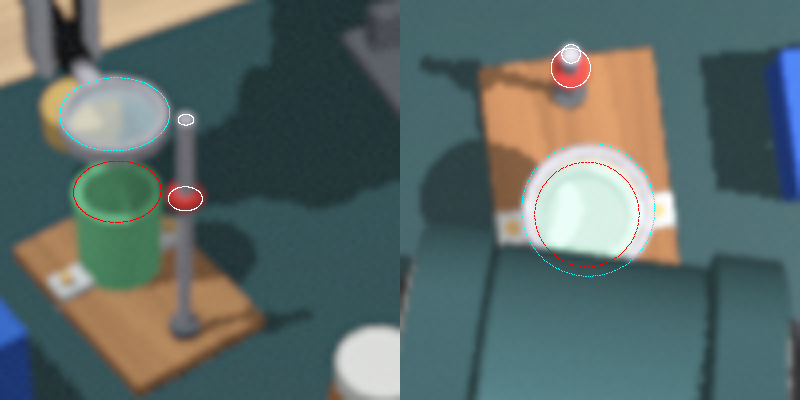

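The scene and top views agree with the predictions: lens at about (116,114) in the left half and (588,210) in the right. The ring height comes out at about 118.5 mm. I'll lower the last 7.5 mm and settle.

```bash
python3 -m creep '[[[0.0004,-0.0004,0.003,0,0],[0.0004,-0.0004,0.006,0,0],[0.0004,-0.0004,0.0075,0,0],[0.0004,-0.0004,0.0075,0,0],[0.0004,-0.0004,0.0075,0,0],[0.0004,-0.0004,0.0075,0,0],[0.0004,-0.0004,0.0075,0,0],[0.0004,-0.0004,0.0075,0,0]]]'
python3 - <<'E'
from h import *
from bench import vision
import cv2
to([[460.5,9.1,100.2]])
a=np.linspace(0,6.3,240);out=[]
m=vision.get_image("scene");x,y=235,170
o=cv2.resize(m["color"][y:y+100,x:x+133,::-1],(798,600),interpolation=cv2.INTER_CUBIC)
for cc,rr,z in(((538.3,3.2),30,124.5),((538.3,3.2),30,112.5),((603.8,10.5),9,121.5),((603.8,10.5),9,115.5)):
    for U,V in (proj(m,np.c_[cc[0]+rr*np.cos(a),cc[1]+rr*np.sin(a),z+0*a])-[x,y]+.5)*6:
        if 0<=U<798 and 0<=V<600:o[int(V),int(U)]=(255,255,0)
cv2.imwrite("pics/l3.png",o)
E
```

```text
time: 21.82
position: [460.6, 9.0, 100.3]
tcp_rot: [0.119, 3.139, -0.0]
wrist_force: [-0.5, 1.0, -1.0]
width: 0.19
grasp_force: 30.0
t 21.82 pos [460.6   9.  100.3] F [-0.5  1.  -1. ] w 0.19 g 30.0 yawy 85.66 zax [ 1.e-04 -1.e-04 -1.e+00] q7 1.64
-> [0.0001 0.0001 0.0001]
```

View pics/l3.png

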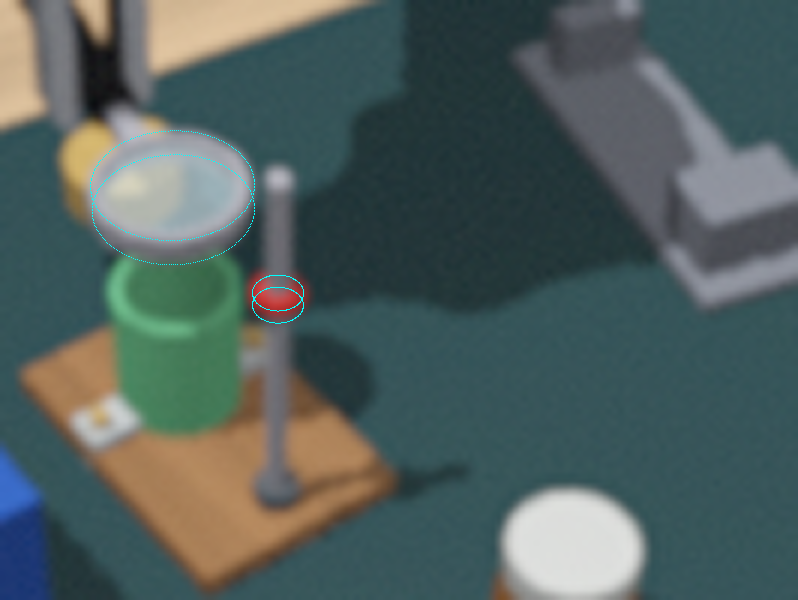

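The lens matches its outline. The visible red ring is about 1 px high relative to mine and the post top about 0.7 px high, so the ring is nearer 120 mm. I'll raise 1.5 mm and hand in.

```bash
python3 -m creep '[[[0,0,-0.001,0,0],[0,0,-0.0015,0,0],[0,0,-0.0015,0,0],[0,0,-0.0015,0,0],[0,0,-0.0015,0,0],[0,0,-0.0015,0,0],[0,0,-0.0015,0,0],[0,0,-0.0015,0,0]]]' && python3 -c "
from bench import ticket
print(ticket.hand_in())"
```

```text
time: 22.88
position: [460.5, 9.0, 101.8]
tcp_rot: [-0.119, -3.139, 0.0]
wrist_force: [-0.3, -0.6, -0.9]
width: 0.189
grasp_force: 30.0
the job is handed in; nothing more can be done
None
```

I handed the job in at 22.9 s (no verdict came back): the cup got its two full strokes, the brush stands released in its block, and the loupe is held still over the cup at about 120 mm, my estimate of the red ring's height (good to about 2 mm).

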